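# Park the torch carriage at its end stop

### The job

On the welding bench, park the torch carriage at the end stop that carries the round upright pin: press the carriage's lock bar down with a fingertip and, keeping it held down, slide the carriage along its rail until it is right up against that stop. Then let the bar spring up and take the hand clear; push only with the fingers, never move the carriage with its bar up, and leave the loose things around the rail where they are.

Things in the scene. Friction and masses are not known exactly. Their poses are not given: they have to be found in the camera images.
- rail: straight torch rail fixed to the bench: aluminium base strip 520 long x 90 wide x 8 mm with a steel guide 36 wide, its top 28 mm above the bench. Origin at the centre of its underside; its y axis runs along the rail, x across it (the torch and the work are on the +x side), z up
- carriage (a joint): position of the torch carriage along the rail, m, 0 at mid-rail where it starts, growing toward the rail's +y. Carriage 0.6 kg (varies); it cannot be lifted off. With the lock bar up a catch holds it at mid-rail and again when it is parked against either stop; with the bar down it slides with about 1.2 N of friction and light damping
- lock (a joint): how far the lock bar is pressed down, m: 0 up (carriage locked), 0.007 fully down. A spring lifts it: about 3.5 N starts it moving, 6 N holds it fully down. The catch is clear only when the bar is more than 3.5 mm down; hold it 4.5 mm or more down all the way to the stop, as the catch is just short of the stop too. At the stop the bar springs fully up
- lock_top (a point): centre of the top face of the lock bar: black, 50 mm along the rail, 30 wide, in the middle of the carriage, top 68 mm above the bench when up; moves with carriage and bar. A raised ridge of the carriage stands at each end of it: inner faces 33 mm from this point along the rail, 8 thick, 44 wide, top 80 mm above the bench; a finger on the bar can push against the ridge ahead
- saddle (a point): centre of the top of the carriage body, a grey saddle 100 mm long along the rail and 72 wide, its top 54 mm above the bench, straight below lock_top. A torch in a holder sticks out 105 mm from here to the rail's +x side, up to 90 mm above the bench
- pin_stop: the wanted end stop: dark steel block 30 mm along the rail, 60 wide, top 54 mm above the bench, with an upright round steel pin of 26 mm diameter on the middle of its top, pin top 90 mm above the bench. Fixed across the rail at either end. Origin: middle of the block, at bench height; axes as the rail's. The carriage touches it when lock_top is 65 mm from this origin along the rail
- plain_stop: the other end stop, at the opposite end: the same block without a pin. Origin and axes as for the pin stop
- tee: loose steel tee joint, base plate 130 x 55 x 5 mm with an upright plate to 55 mm, on the torch side of the rail; to be left alone. Origin at the centre of its underside
- brush: loose wire brush 220 mm long, lying on the robot's side of the rail; to be left alone
- magnet: loose red welding magnet, 70 x 50 x 16 mm, on the robot's side of the rail; to be left alone. Origin at the centre of its underside
- tin: loose closed tin, 60 mm in diameter, 50 mm high, on the robot's side of the rail; to be left alone. Origin at the centre of its underside

How it is judged:
By the outcome, as a careful person would: the job done as asked, in the order asked, and still so for the second after the job is handed in, with the robot touching nothing.
It also fails if it takes over 35 s, if anything falls off the work surface, if the arm or the gripper's body presses on something with over 40 N, if the wrist force passes 120 N, or if a joint passes its speed limit or range.

### The arm

A 6-joint arm with a two-finger parallel gripper is mounted at the origin on the work surface. World frame = base frame: x ahead of the robot, y to its left, z up, the work surface at z = 0. Lengths are in m, angles in degrees, forces in N, time in s.
With the tool pointing down it reaches from about 0.35 to 0.875 m from the base axis. Payload 4.2 kg.
Tool frame: the origin (TCP) lies midway between the tips of the shut fingers; the grasp point (between the pads) lies 19 mm behind it; z points along the fingers, y is the direction in which the jaws open and shut (so a half turn about z gives the same grasp; the last joint's range is limited). The gripper opens to 87 mm and grips with 3 to 60 N. Pads are 19 mm wide; open, the fingers measure 117 mm over their backs; the gripper's body (75 mm by 190 mm) begins 51 mm behind the grasp point.
Start: joints at [90.676, 22.042, 0.453, 0, -68.411, -14.817], TCP at [0.153, 0.606, 0.223] pointing down, gripper open.
Joint ranges: [-179.83, 179.83], [-69.29, 118.12], [-61.27, 80.66], [-181.25, 117.63], [-171.15, -9.14], [-177.46, 177.46]. Speed limits (degrees/s): [159.86, 159.86, 180, 180, 180, 180].

### API

Orientations are given as a 3x3 rotation matrix whose columns are the frame's x, y, z axes.
In Python, from station import sense, capture, finish_job gives the robot as it stands. The module is installed in compiled form; this text tells all that it offers.
- The arm moves only by the shell command python3 -m jog 'ROWS' [OPENING]. ROWS is JSON, a list of rows, each a list of 6 numbers: the shift along the tool's x, y, z in cm, then the turn, a rotation vector about the tool's x, y, z in degrees. In form: [[dx, dy, dz, wx, wy, wz], ...]. A call has exactly 5 rows; each row shifts and turns the commanded pose from where the row before left it, along the tool's axes as they then stand; what a row does not reach is not made up. A row lasts 1/12 s, in which the tool goes at most 41.7 mm and 7.16 degrees, less where a joint would pass 70% of its speed; a pose out of reach is approached as far as the arm can. A call is refused whole if a number of a shift passes 4.17 or a number of a turn 7.16, either way. A call with a gripper value outside its range is refused whole. OPENING is the finger opening in cm, from 0 to 8.7, set as the call begins (- or left out, the last holds). The fingers move at their own pace and stop on an object; the grip force is fixed at half the most. Time passes only in rows, so rows that do not move let the fingers close, or fill a call up. It gives the time, the measured TCP pose, the force and the opening at its end, in the units of the state.
- sense(): the state, without advancing time (a new reading comes with each control period).
- capture(name): name is "scene" or "top" or "wrist"; returns a dict with "frame" (480x640x3 uint8, red, green, blue), "fx", "fy", "cx", "cy" (pixels), "dist" ([k1, k2, p1, p2, k3] as OpenCV has them; the pictures are not rectified), "world_to_cam" (4x4, takes a point from world to camera coordinates). Camera axes: x right, y up, looking along -z (the intrinsics and any distortion apply to the point x, -y, -z); pixel columns grow to the right and rows downward; lengths in m; the calibration is good to about 2 mm. A picture is of the moment at which its call begins. There is no depth.
- finish_job(): hands the job in, once; it reports no verdict.
The state is a dict: "time_s": time; "joints": joint angles; "joint_velocities": joint speeds; "effort": joint torques, N m; "tcp_pos": TCP position; "ee_rot": TCP orientation; "wrist_force": force on the tool from outside, world axes, zero at the start; "moment": the same for the moment, N m; "gripper_width": opening from 0.0 (shut) to 1.0 (fully open).
Only numpy, scipy, OpenCV 4.12 (cv2) and the standard library are available. Lean on these libraries where they do the work, as an engineer would, in place of code of your own. Each camera call takes 0.05 s, during which the arm holds its last target.

## Working session

There is one attempt and no reset: what is moved stays moved. The work goes in short steps, Python scripts to look and compute and a shell command to move; the robot and the scene stay as the last step left them, time stands still between calls to the robot, and variables do not carry over. Pictures are saved under pics/ and viewed, and the job is handed in when it is done.

```bash
mkdir -p pics
python3 - <<'E'
from station import sense,capture
import cv2,json
for n in ("scene","top"):
    c=capture(n); cv2.imwrite(f"pics/{n}0.png",c["frame"][:,:,::-1]); print(n,c["fx"],c["fy"],c["cx"],c["cy"],c["dist"],c["world_to_cam"])
s=sense(); print(s)
E
```

```text
scene 608.2424652923933 608.2424652923933 305.1264636074339 248.66086416325476 [-0.04251496  0.          0.          0.          0.        ] [[-0.36677419  0.93012541 -0.01853137  0.23020637]
 [-0.5026904  -0.18138492  0.84522298  0.21509515]
 [ 0.78280206  0.31932151  0.53409242 -1.3751432 ]
 [ 0.          0.          0.          1.        ]]
top 587.3620415923963 587.3620415923963 316.87568809707307 236.57348929552364 [-0.02332721  0.          0.          0.          0.        ] [[ 0.01302557 -0.99990427 -0.00466792 -0.01341762]
 [ 0.99094052  0.01228446  0.13373849 -0.55587419]
 [-0.13366834 -0.00636765  0.99100566 -1.01496143]
 [ 0.          0.          0.          1.        ]]
{'time_s': 0.1, 'joints': array([ 9.06773816e+01,  2.20853966e+01,  3.88508172e-01, -2.41045017e-02,
       -6.84128115e+01, -1.48171763e+01]), 'joint_velocities': array([-0.0091464 , -0.01159247,  0.12887775,  0.11418148,  0.08345786,
       -0.00193729]), 'effort': array([-3.01013843e-04, -3.91690993e+01,  1.87933946e+01,  4.23180968e+00,
        1.34558236e-02, -7.83475821e-05]), 'tcp_pos': array([0.15253183, 0.60554625, 0.2215884 ]), 'ee_rot': array([[ 9.69664685e-01, -2.44438670e-01, -3.68532116e-04],
       [-2.44438923e-01, -9.69662792e-01, -1.91908494e-03],
       [ 1.11746690e-04,  1.95095248e-03, -9.99998091e-01]]), 'wrist_force': array([-0.48017082, -0.0387366 ,  0.11310826]), 'moment': array([-0.01947245, -0.00895262,  0.01002006]), 'gripper_width': 1.0005644381282397}
```

View pics/scene0.png

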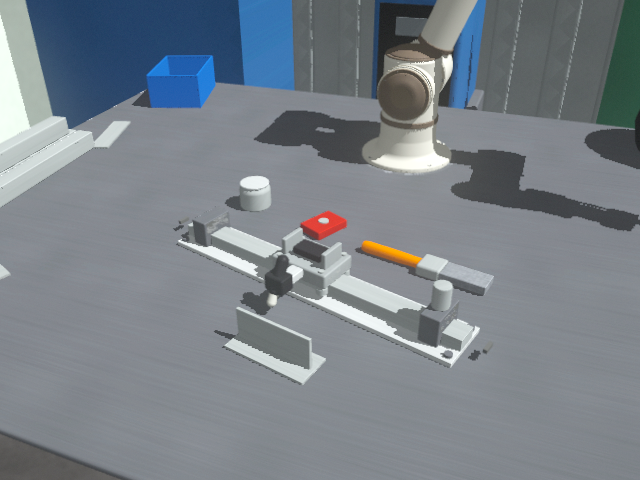

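View pics/top0.png

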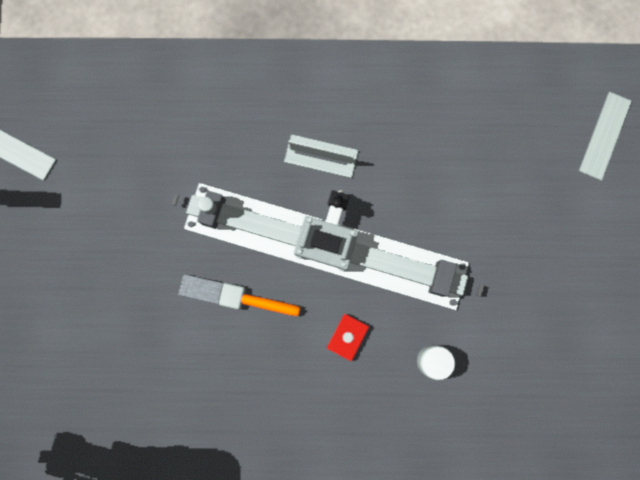

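Top view: the bar is at about (327,242), the pin stop at the left end (208,207), which is world +y, and the plain stop at (450,279). The brush, magnet and tin lie below the rail. Next I'll measure these in zoomed crops.

```bash
cat > h.py <<'E'
import numpy as np,cv2
def ray(c,uv):
    K=np.array([[c["fx"],0,c["cx"]],[0,c["fy"],c["cy"]],[0,0,1]])
    p=cv2.undistortPoints(np.array([[uv]],float),K,np.array(c["dist"],float))[0,0]
    T=np.array(c["world_to_cam"]);R=T[:3,:3];o=-R.T@T[:3,3]
    return o,R.T@np.array([p[0],-p[1],-1.])
def onz(c,uv,z):
    o,d=ray(c,uv); return o+d*(z-o[2])/d[2]
def proj(c,P):
    T=np.array(c["world_to_cam"]);q=T[:3,:3]@np.array(P)+T[:3,3]
    K=np.array([[c["fx"],0,c["cx"]],[0,c["fy"],c["cy"]],[0,0,1]])
    return cv2.projectPoints(np.array([[q[0],-q[1],-q[2]]]),np.zeros(3),np.zeros(3),K,np.array(c["dist"],float))[0][0,0]
E
python3 - <<'E'
from h import *
from station import capture
c=capture("top");f=c["frame"]
g=f.astype(int)
# rail base: bright
m=((g.min(2)>190)).astype(np.uint8); 
n,l,st,ce=cv2.connectedComponentsWithStats(m)
for i in range(1,n):
    if st[i][4]>150: print("white",st[i],ce[i])
# dark bar
b=(g.max(2)<45).astype(np.uint8); b[:215]=0;b[270:]=0;b[:,:300]=0;b[:,360:]=0
n,l,st,ce=cv2.connectedComponentsWithStats(b)
for i in range(1,n):
    if st[i][4]>40:
        cnt=cv2.findContours((l==i).astype(np.uint8),0,2)[0][0]
        r=cv2.minAreaRect(cnt);print("bar",st[i],ce[i],r,onz(c,r[0],.068))
cv2.imwrite("pics/t1.png",cv2.resize(f[170:320,170:490,::-1],(800,375),interpolation=cv2.INTER_CUBIC))
c=capture("scene");f=c["frame"]
cv2.imwrite("pics/s1.png",cv2.resize(f[190:370,170:500,::-1],(800,436),interpolation=cv2.INTER_CUBIC))
E
```

```text
white [  61    0   94   37 1478] [107.06156969  19.90595399]
white [169   0  43  35 587] [189.82282794  13.59625213]
white [ 389    0  149   40 4429] [459.61526304  17.58410476]
white [350   2  18  26 186] [359.1827957   16.57526882]
white [  1  14  20  22 211] [ 8.98104265 27.09478673]
white [560  18  37  24 416] [577.94230769  31.4375    ]
white [ 581   94   49   84 1821] [604.73256452 135.8369028 ]
white [   0  131   54   48 1259] [ 23.95710882 155.66401906]
white [290 136  67  22 470] [323.35106383 145.87234043]
white [285 148  68  29 689] [318.54281567 163.80551524]
white [ 185  184  283  126 7991] [323.87898886 246.81641847]
white [325 206  17  19 204] [333.17156863 215.30392157]
white [220 284  22  24 393] [230.3740458  295.70483461]
white [420 347  34  33 855] [436.9754386  362.72982456]
```

View pics/t1.png

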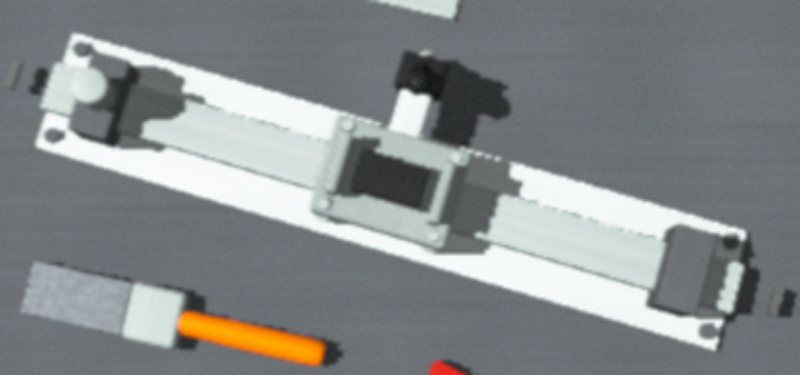

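View pics/s1.png

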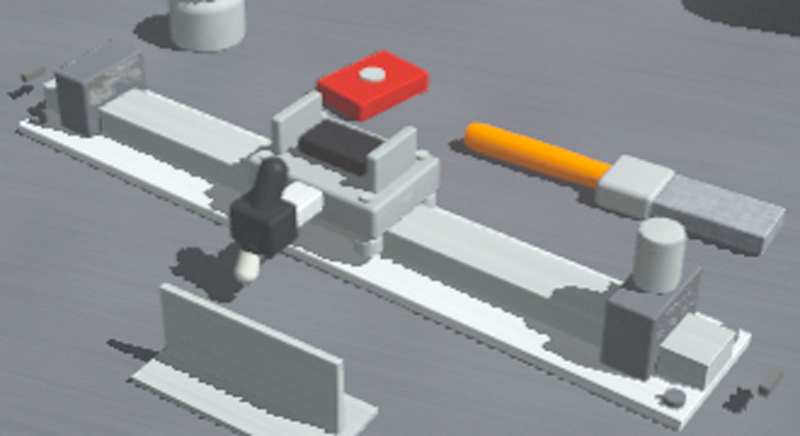

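The zoomed views show that the pin is on the world +y end (crop (90,85), full (206,204)). The bar is at crop (393,179), and the rail base corners are clear.

Run:
```python
from h import *
from station import capture
c=capture("top");s=capture("scene");g=c["frame"].astype(int)
co=[onz(c,p,.008) for p in [(200,183.2),(184,228.8),(468.8,262),(457.2,309.6)]]
for p in co: print(p)
C=sum(co)/4; ay=(co[0]+co[1]-co[2]-co[3]);L=np.linalg.norm(ay)/2;ay/=np.linalg.norm(ay)
print("rail c",C,"L",L,"yaxis",ay,"yaw",np.degrees(np.arctan2(-ay[0],ay[1])))
m=(g.max(2)<70).astype(np.uint8);w=np.zeros_like(m);w[226:258,307:347]=1
n,l,st,ce=cv2.connectedComponentsWithStats(m*w)
i=1+np.argmax(st[1:,4]);r=cv2.minAreaRect(cv2.findContours((l==i).astype(np.uint8),0,2)[0][0]);print(r,onz(c,r[0],.068))
print("bar scr-manual",onz(c,(327.2,241.6),.068))
# scene bar centre crop->(337,147)/2.424+(170,190)
k=330/800
print("scene bar",onz(s,(170+337*k,190+147*k),.068))
print("pin top, top:",onz(c,(206,203.5),.09)," scene:",onz(s,(170+661*k,190+230*k),.09))
```

```text
[0.65787611 0.21353129 0.008     ]
[0.57141181 0.23974598 0.008     ]
[ 0.51640616 -0.28506298  0.008     ]
[ 0.4295571  -0.26222159  0.008     ]
rail c [ 0.54381279 -0.02350183  0.008     ] L 0.5199511636748775 yaxis [0.27245314 0.96216905 0.        ] yaw -15.810295165942835
((325.805419921875, 241.13241577148438), (29.702674865722656, 18.012760162353516), 17.10272979736328) [ 0.54406293 -0.02216008  0.068     ]
bar scr-manual [ 0.54327453 -0.02459068  0.068     ]
scene bar [ 0.55561363 -0.02079735  0.068     ]
pin top, top: [0.60383377 0.1844325  0.09      ]  scene: [0.60606002 0.18653523 0.09      ]
```

```bash
python3 -m jog '[[1.5,1.4,0,0,0,0],[2.6,2.5,0,0,0,0],[2.6,2.5,0,0,0,0],[2.6,2.5,0,0,0,0],[2.6,2.5,0,0,0,0]]' 0
python3 -m jog '[[2.6,2.5,0,0,0,0],[2.6,2.5,0,0,0,0],[2.6,2.5,0,0,0,0],[2.6,2.5,0,0,0,0],[2.6,2.5,0,0,0,0]]'
python3 -m jog '[[2.6,2.5,0,0,0,0],[2.6,2.5,0,0,0,0],[2.6,2.5,0,0,0,0],[2.6,2.5,0,0,0,0],[2.6,2.5,0,0,0,0]]'
```

```text
time_s: 0.72
tcp_pos: [0.2407, 0.4649, 0.2225]
ee_rot: [[0.97, -0.244, -0.0], [-0.244, -0.97, -0.0], [-0.0, 0.0, -1.0]]
wrist_force: [0.7, 0.1, 0.2]
gripper_width: 0.706
time_s: 1.13
tcp_pos: [0.3362, 0.3118, 0.2228]
ee_rot: [[0.97, -0.244, 0.0], [-0.244, -0.97, 0.001], [0.0, -0.001, -1.0]]
wrist_force: [1.1, 0.4, -0.4]
gripper_width: 0.326
time_s: 1.55
tcp_pos: [0.4318, 0.1589, 0.2229]
ee_rot: [[0.97, -0.244, 0.001], [-0.244, -0.97, 0.001], [0.0, -0.001, -1.0]]
wrist_force: [0.8, 0.6, -0.1]
gripper_width: 0.018
```

```bash
python3 -m jog '[[2.6,2.5,0,0,0,0],[2.6,2.5,0,0,0,0],[2.6,2.5,0,0,0,0],[2.6,2.5,0,0,0,0],[1.3,1.25,0,0,0,0]]'
python3 -m jog '[[0,0,0,0,0,1.6],[0,0,1,0,0,0],[0,0,2,0,0,0],[0,0,1,0,0,0],[0,0,0,0,0,0]]'
python3 - <<'E'
from h import *
from station import sense,capture
s=sense();print(s["tcp_pos"],s["ee_rot"],s["joints"])
for n in("wrist","scene","top"):
    c=capture(n);cv2.imwrite(f"pics/{n}2.png",c["frame"][:,:,::-1])
E
```

```text
time_s: 1.97
tcp_pos: [0.5186, 0.02, 0.2225]
ee_rot: [[0.969, -0.247, 0.0], [-0.247, -0.969, -0.001], [0.0, 0.0, -1.0]]
wrist_force: [0.1, 0.5, -0.5]
gripper_width: 0.007
time_s: 2.38
tcp_pos: [0.5149, 0.0228, 0.1795]
ee_rot: [[0.963, -0.271, -0.006], [-0.271, -0.963, -0.001], [-0.006, 0.003, -1.0]]
wrist_force: [0.0, -0.0, -0.3]
gripper_width: 0.004
[0.51491065 0.02277067 0.17951698] [[ 0.96264822 -0.27068029 -0.00637041]
 [-0.27069363 -0.96266465 -0.00131775]
 [-0.00577588  0.00299296 -0.99997884]] [ 20.55792707  13.74972673 -18.19577567  -0.06746669 -58.42278459
  53.77226665]
```

View pics/wrist2.png

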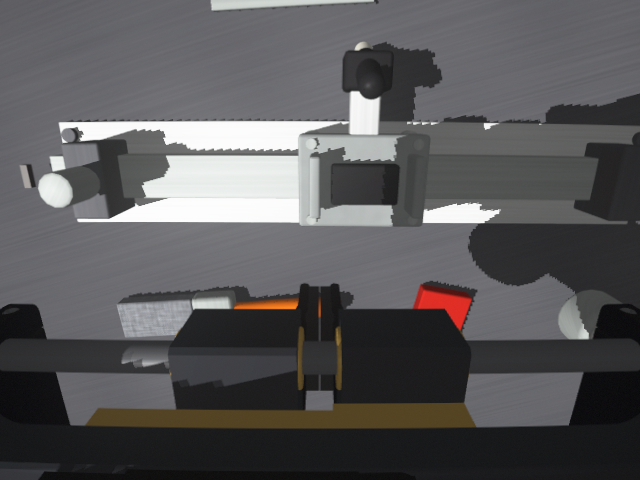

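View pics/scene2.png

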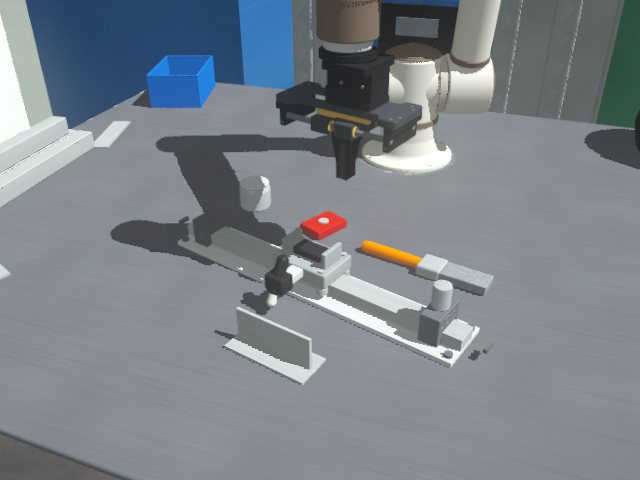

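The wrist view shows the rail parallel to the jaw axis. The bar is centred at about (365,184) and the pin top is at (57,190).

Run:
```python
from h import *
from station import capture,sense
c=capture("wrist");s=sense()
g=c["frame"].astype(int)
m=(g.max(2)<60).astype(np.uint8);w=np.zeros_like(m);w[155:212,325:405]=1
n,l,st,ce=cv2.connectedComponentsWithStats(m*w);i=1+np.argmax(st[1:,4])
r=cv2.minAreaRect(cv2.findContours((l==i).astype(np.uint8),0,2)[0][0]);print(r,st[i])
uv=(st[i][0]+st[i][2]/2-.5,st[i][1]+st[i][3]/2-.5)
P=onz(c,uv,.068);print("bar",uv,P,"size",np.linalg.norm(onz(c,(st[i][0],uv[1]),.068)-onz(c,(st[i][0]+st[i][2],uv[1]),.068)))
print("pin",onz(c,(56,190),.09))
a=np.radians(15.6);ry=np.array([np.sin(a),np.cos(a),0]);
for B in(P,np.array([.544,-.0235,0])):
    d=B+.010*ry-s["tcp_pos"];d[2]=0;print("tool shift cm",100*s["ee_rot"].T@d)
for y in (1,):
  a=onz(c,(70,122.5),.008);b=onz(c,(425,123),.008);print("rail edge dir",np.degrees(np.arctan2(*(a-b)[:2])))
  a=onz(c,(80,221.5),.008);b=onz(c,(490,223),.008);print("rail edge dir",np.degrees(np.arctan2(*(a-b)[:2])))
```

```text
((366.4999694824219, 186.99998474121094), (66.99998474121094, 39.99999237060547), -0.0) [ 333  167   68   41 1911]
bar (np.float64(366.5), np.float64(187.0)) [ 0.54530198 -0.02048129  0.068     ] size 0.0507682760808812
pin [0.60676825 0.19018839 0.09      ]
tool shift cm [3.83462505 2.47166053 0.00434263]
tool shift cm [3.79081671 2.79748002 0.00407533]
rail edge dir 16.00504500534757
rail edge dir 15.915960466935026
```

```bash
python3 -m jog '[[1.9,1.3,0,0,0,0],[1.9,1.3,1,0,0,0],[0,0,3,0,0,0.2],[0,0,2.5,0,0,0],[0,0,1.5,0,0,0]]'
python3 -m jog '[[0,0,0.5,0,0,0],[0,0,0,0,0,0],[0,0,0,0,0,0],[0,0,0,0,0,0],[0,0,0,0,0,0]]'
python3 - <<'E'
from h import *
from station import sense,capture
s=sense();print(s["tcp_pos"],s["ee_rot"],s["wrist_force"])
d=np.array([.5447,-.0222,0])-s["tcp_pos"];print(100*s["ee_rot"].T@d)
for n in("wrist","scene"):
    c=capture(n);cv2.imwrite(f"pics/{n}3.png",c["frame"][:,:,::-1])
    if n=="scene":cv2.imwrite("pics/s3.png",cv2.resize(c["frame"][130:370,170:490,::-1],(800,600),interpolation=cv2.INTER_CUBIC))
E
```

```text
time_s: 3.0
tcp_pos: [0.546, -0.0127, 0.1009]
ee_rot: [[0.961, -0.275, -0.002], [-0.275, -0.961, 0.0], [-0.002, 0.0, -1.0]]
wrist_force: [-1.1, -0.0, -0.5]
gripper_width: 0.003
time_s: 3.42
tcp_pos: [0.5478, -0.0122, 0.0992]
ee_rot: [[0.962, -0.274, 0.003], [-0.274, -0.962, 0.001], [0.003, -0.002, -1.0]]
wrist_force: [0.8, -0.9, -0.6]
gripper_width: 0.009
[ 0.54779714 -0.01216972  0.09915865] [[ 9.61676557e-01 -2.74167306e-01  3.23849198e-03]
 [-2.74170746e-01 -9.61680801e-01  6.62418687e-04]
 [ 2.93278202e-03 -1.52493229e-03 -9.99994537e-01]] [ 0.76781511 -0.94055408 -0.60040831]
[-0.05192449  1.06462686  9.91414342]
```

View pics/s3.png

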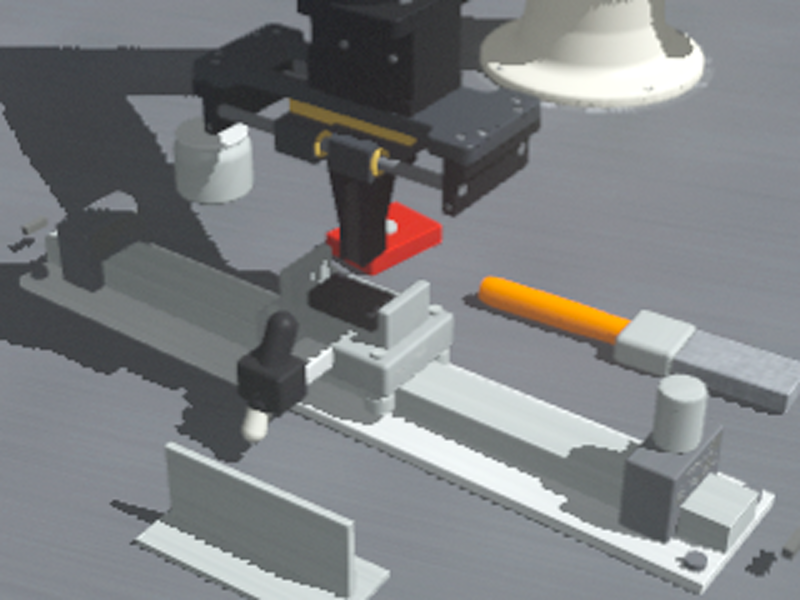

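View pics/wrist3.png

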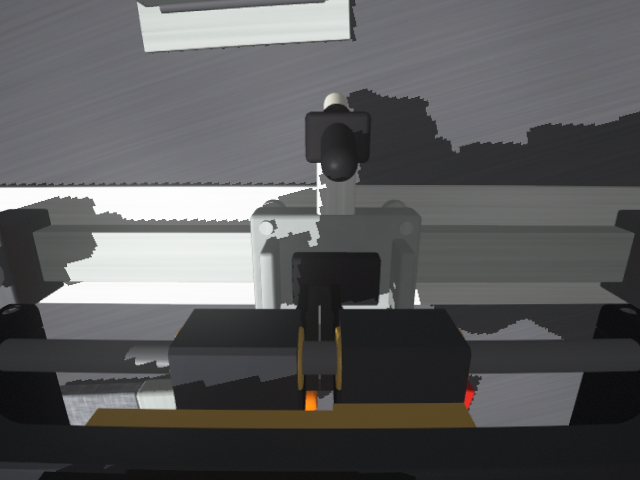

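```bash
python3 -m jog '[[0,0,1,0,0,0],[0,0,1,0,0,0],[0,0,0.7,0,0,0],[0,0,0,0,0,0],[0,0,0,0,0,0]]'
python3 -m jog '[[0,0,0.3,0,0,0],[0,0,0.3,0,0,0],[0,0,0.2,0,0,0],[0,0,0,0,0,0],[0,0,0,0,0,0]]'
```

```text
time_s: 3.93
tcp_pos: [0.5463, -0.0127, 0.0697]
ee_rot: [[0.962, -0.275, -0.002], [-0.275, -0.962, -0.001], [-0.002, 0.001, -1.0]]
wrist_force: [-1.1, 0.4, -0.1]
gripper_width: 0.003
time_s: 4.35
tcp_pos: [0.5471, -0.0125, 0.0631]
ee_rot: [[0.962, -0.274, 0.001], [-0.274, -0.962, -0.0], [0.001, -0.0, -1.0]]
wrist_force: [-0.3, 0.9, 4.3]
gripper_width: 0.006
```

```bash
python3 -m jog '[[0,0,0.2,0,0,0],[0,0,0.1,0,0,0],[0,0,0,0,0,0],[0,0,0,0,0,0],[0,0,0,0,0,0]]'
```

```text
time_s: 4.77
tcp_pos: [0.5473, -0.0125, 0.0613]
ee_rot: [[0.962, -0.274, 0.002], [-0.274, -0.962, -0.0], [0.002, -0.0, -1.0]]
wrist_force: [-2.6, 0.7, 10.1]
gripper_width: 0.004
```

```bash
python3 -m jog '[[0,0,0.1,0,0,0],[0,-0.2,0,0,0,0],[0,-0.3,0,0,0,0],[0,-0.4,0,0,0,0],[0,-0.4,0,0,0,0]]'
```

```text
time_s: 5.18
tcp_pos: [0.5509, -0.0002, 0.0612]
ee_rot: [[0.962, -0.274, 0.002], [-0.274, -0.962, -0.001], [0.002, 0.0, -1.0]]
wrist_force: [-3.4, -0.1, 16.4]
gripper_width: 0.005
```

```bash
python3 -m jog '[[0,-0.4,0,0,0,0],[0,-0.5,0,0,0,0],[0,-0.5,0,0,0,0],[0,-0.5,0,0,0,0],[0,-0.3,0,0,0,0]]'
python3 - <<'E'
from h import *
from station import sense,capture
c=capture("wrist");cv2.imwrite("pics/w4.png",c["frame"][:,:,::-1])
c=capture("scene");cv2.imwrite("pics/s4.png",cv2.resize(c["frame"][130:370,170:490,::-1],(800,600)))
s=sense();print(s["tcp_pos"],s["wrist_force"])
E
```

```text
time_s: 5.6
tcp_pos: [0.557, 0.0214, 0.0613]
ee_rot: [[0.962, -0.273, 0.002], [-0.273, -0.962, -0.0], [0.002, -0.0, -1.0]]
wrist_force: [-4.8, -0.7, 14.8]
gripper_width: 0.006
[0.55728139 0.02182066 0.06128556] [-4.97868483  2.75590765 15.23784707]
```

View pics/w4.png

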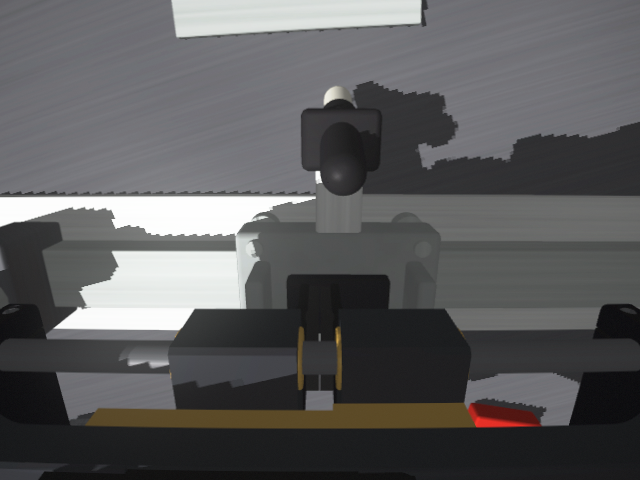

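View pics/s4.png

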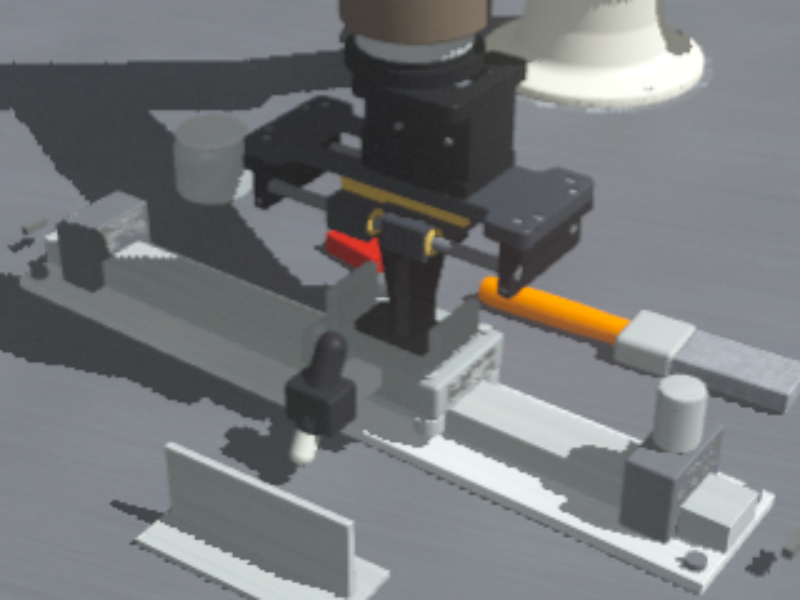

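The carriage is following the fingertip, with the bar fully down at z≈0.061. About 115 mm of travel remains, so I keep sliding.

```bash
python3 -m jog '[[-0.1,-0.4,0,0,0,0],[0,-0.5,0,0,0,0],[0,-0.5,0,0,0,0],[0,-0.5,0,0,0,0],[0,-0.5,0,0,0,0]]'
python3 -m jog '[[0,-0.5,0,0,0,0],[0,-0.5,0,0,0,0],[0,-0.5,0,0,0,0],[0,-0.5,0,0,0,0],[0,-0.5,0,0,0,0]]'
```

```text
time_s: 6.12
tcp_pos: [0.5635, 0.0447, 0.0613]
ee_rot: [[0.962, -0.274, 0.004], [-0.274, -0.962, -0.0], [0.004, -0.001, -1.0]]
wrist_force: [-1.8, -0.5, 14.2]
gripper_width: 0.005
time_s: 6.53
tcp_pos: [0.5704, 0.0688, 0.0613]
ee_rot: [[0.962, -0.273, 0.004], [-0.273, -0.962, 0.0], [0.004, -0.001, -1.0]]
wrist_force: [-2.3, -2.1, 13.0]
gripper_width: 0.004
```

```bash
python3 -m jog '[[0,-0.5,0,0,0,0],[0,-0.5,0,0,0,0],[0,-0.5,0,0,0,0],[0,-0.5,0,0,0,0],[0,-0.4,0,0,0,0]]'
python3 - <<'E'
from h import *
from station import sense,capture
c=capture("wrist");cv2.imwrite("pics/w5.png",c["frame"][:,:,::-1])
s=sense();d=s["tcp_pos"]-np.array([.5473,-.0125,.0613]);print(s["tcp_pos"],s["wrist_force"],s["ee_rot"].T@s["wrist_force"],np.hypot(*d[:2]))
E
```

```text
time_s: 6.95
tcp_pos: [0.5771, 0.0921, 0.0613]
ee_rot: [[0.962, -0.273, 0.004], [-0.273, -0.962, 0.0], [0.004, -0.001, -1.0]]
wrist_force: [-1.7, -1.0, 12.5]
gripper_width: 0.001
[0.57740236 0.09283792 0.0612984 ] [-2.26466994  1.73415259 12.36389032] [ -2.60017863  -1.07649393 -12.37263233] 0.10955468396495341
```

View pics/w5.png

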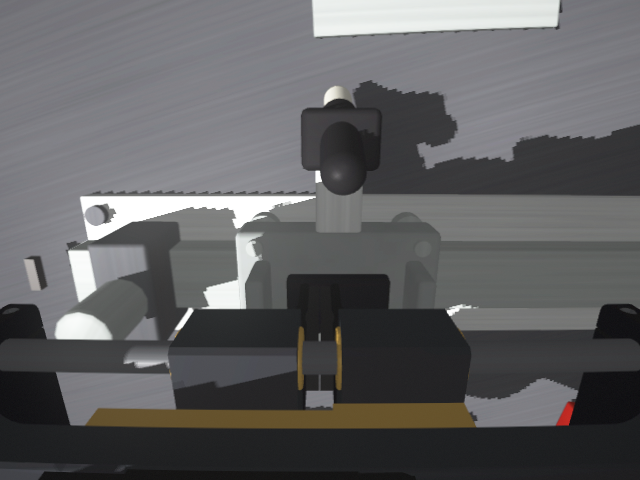

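```bash
python3 -m jog '[[0,-0.5,0.05,0,0,0],[0,-0.5,0.05,0,0,0],[0,-0.5,0,0,0,0],[0,-0.5,0,0,0,0],[0,-0.4,0,0,0,0]]'
python3 -m jog '[[0,-0.3,0,0,0,0],[0,-0.3,0,0,0,0],[0,-0.2,0,0,0,0],[0,-0.2,0,0,0,0],[0,-0.2,0,0,0,0]]'
python3 - <<'E'
from h import *
from station import sense,capture
c=capture("wrist");cv2.imwrite("pics/w6.png",c["frame"][:,:,::-1])
s=sense();d=s["tcp_pos"]-np.array([.5473,-.0125,.0613]);print(s["tcp_pos"],s["wrist_force"],s["ee_rot"].T@s["wrist_force"],np.hypot(*d[:2]))
E
```

```text
time_s: 7.42
tcp_pos: [0.5839, 0.1154, 0.0613]
ee_rot: [[0.962, -0.273, 0.005], [-0.273, -0.962, 0.001], [0.004, -0.002, -1.0]]
wrist_force: [-3.7, 0.0, 18.0]
gripper_width: 0.007
time_s: 7.83
tcp_pos: [0.5871, 0.1268, 0.0612]
ee_rot: [[0.962, -0.273, 0.005], [-0.273, -0.962, 0.001], [0.004, -0.002, -1.0]]
wrist_force: [-2.6, -0.3, 17.4]
gripper_width: 0.005
[0.58727707 0.12720081 0.06124702] [-3.14171768  1.0193542  16.39837798] [ -3.22514284  -0.16300282 -16.41304838] 0.14530823411868538
```

View pics/w6.png

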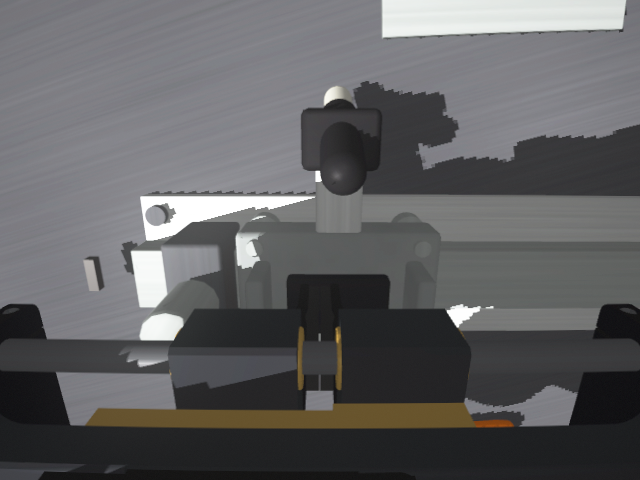

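```bash
python3 -m jog '[[0,-0.2,0,0,0,0],[0,-0.2,0,0,0,0],[0,-0.2,0,0,0,0],[0,-0.2,0,0,0,0],[0,-0.2,0,0,0,0]]'
python3 - <<'E'
from h import *
from station import sense,capture
c=capture("wrist");cv2.imwrite("pics/w7.png",c["frame"][:,:,::-1])
s=sense();d=s["tcp_pos"]-np.array([.5473,-.0125,.0613]);print(s["tcp_pos"],s["wrist_force"],s["ee_rot"].T@s["wrist_force"],np.hypot(*d[:2]))
E
```

```text
time_s: 8.3
tcp_pos: [0.5889, 0.1339, 0.0612]
ee_rot: [[0.962, -0.273, 0.001], [-0.273, -0.962, -0.004], [0.002, 0.003, -1.0]]
wrist_force: [-3.0, -11.5, 18.3]
gripper_width: 0.008
[0.58889406 0.13364111 0.06118258] [-2.72187416 -7.55870103 17.21587272] [ -0.51940886   8.08002738 -17.18639594] 0.15194501769914373
```

View pics/w7.png

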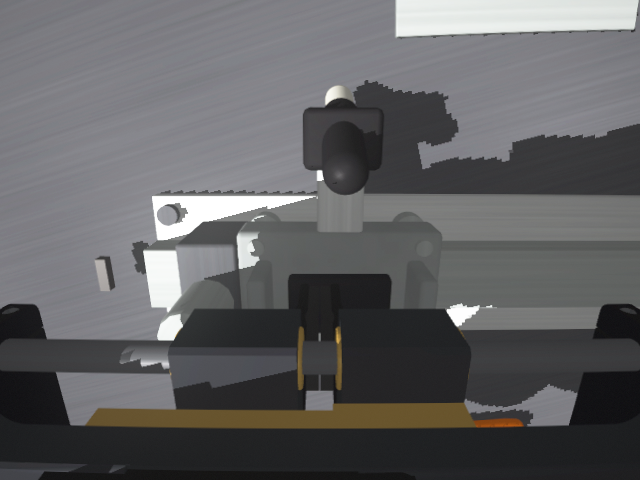

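The carriage has reached the stop: about 8–11 N along the rail and motion halted at about 152 mm, as predicted. I'll nudge a little more and then lift straight up.

```bash
python3 -m jog '[[0,-0.1,0,0,0,0],[0,0,0,0,0,0],[0,0,0,0,0,0],[0,0,0,0,0,0],[0,0,0,0,0,0]]'
python3 -m jog '[[0,0,-0.3,0,0,0],[0,0,-0.3,0,0,0],[0,0,-0.3,0,0,0],[0,0,-0.3,0,0,0],[0,0,-0.3,0,0,0]]'
python3 -m jog '[[0,0,-1,0,0,0],[0,0,-2,0,0,0],[0,0,-3,0,0,0],[0,0,-3,0,0,0],[0,0,-2,0,0,0]]'
python3 -m jog '[[-2,0,0,0,0,0],[-3,0,0,0,0,0],[-3,0,0,0,0,0],[-2,0,0,0,0,0],[0,0,0,0,0,0]]'
python3 - <<'E'
from h import *
from station import sense,capture
for n in("wrist","scene","top"):
    c=capture(n);cv2.imwrite(f"pics/{n}8.png",c["frame"][:,:,::-1])
    if n=="scene":cv2.imwrite("pics/s8.png",cv2.resize(c["frame"][130:370,170:490,::-1],(800,600),interpolation=cv2.INTER_CUBIC))
s=sense();print(s["tcp_pos"],s["wrist_force"])
E
```

```text
time_s: 8.77
tcp_pos: [0.5889, 0.1338, 0.0612]
ee_rot: [[0.962, -0.274, 0.001], [-0.274, -0.962, -0.004], [0.002, 0.004, -1.0]]
wrist_force: [-2.2, -9.7, 18.0]
gripper_width: 0.006
time_s: 9.18
tcp_pos: [0.588, 0.137, 0.0721]
ee_rot: [[0.961, -0.275, -0.001], [-0.275, -0.961, 0.001], [-0.001, -0.0, -1.0]]
wrist_force: [-0.0, 0.2, 0.6]
gripper_width: 0.008
time_s: 9.6
tcp_pos: [0.5892, 0.1375, 0.1858]
ee_rot: [[0.962, -0.274, 0.003], [-0.274, -0.962, 0.001], [0.003, -0.002, -1.0]]
wrist_force: [0.5, 0.4, 0.9]
gripper_width: 0.006
time_s: 10.02
tcp_pos: [0.4888, 0.1648, 0.183]
ee_rot: [[0.962, -0.272, -0.002], [-0.272, -0.962, 0.001], [-0.002, -0.0, -1.0]]
wrist_force: [-0.8, -0.5, 0.2]
gripper_width: 0.006
[0.49255986 0.16480872 0.18302874] [-0.39821737 -0.38113826  0.0364856 ]
```

View pics/wrist8.png

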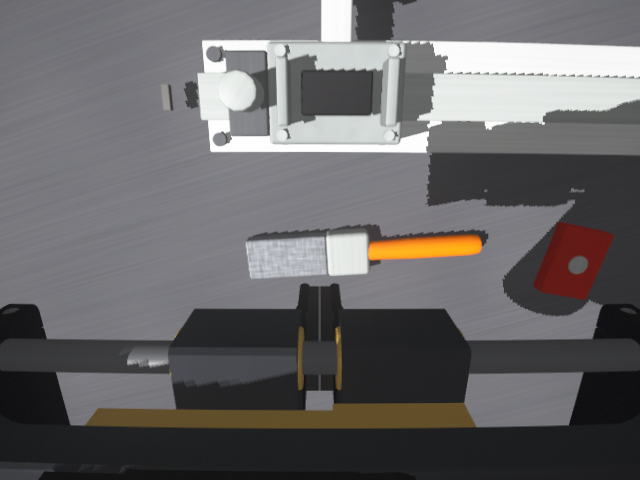

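View pics/s8.png

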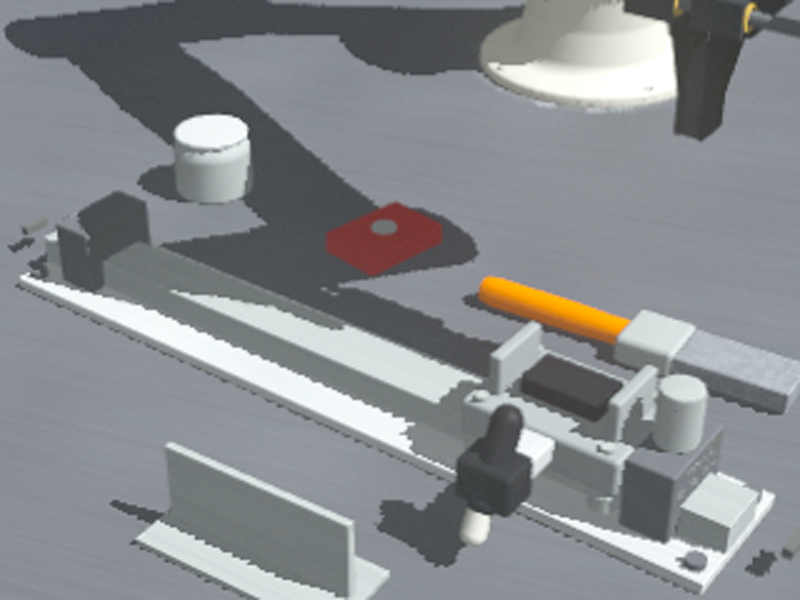

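View pics/top8.png

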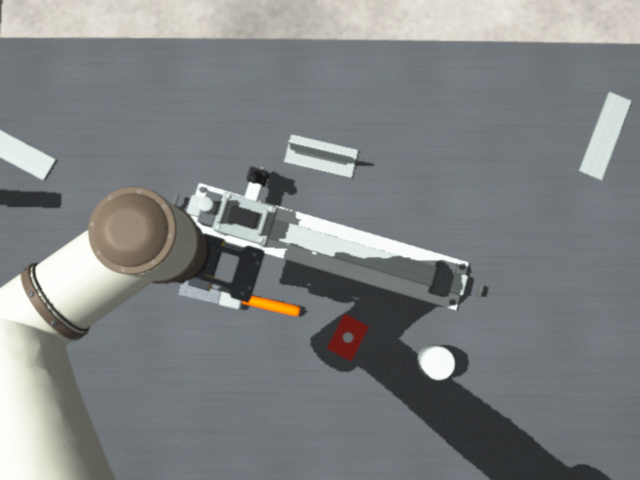

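In the wrist view the saddle edge (about x=270) meets the stop block edge (about 268). In the scene view the bar is up, and the hand is clear at z≈0.18. The loose items are where they were. I'll let the arm settle and hand in.

```bash
python3 -m jog '[[0,0,0,0,0,0],[0,0,0,0,0,0],[0,0,0,0,0,0],[0,0,0,0,0,0],[0,0,0,0,0,0]]'
python3 - <<'E'
from h import *
from station import sense,capture,finish_job
c=capture("wrist");g=c["frame"].astype(int)
m=(g.max(2)<60).astype(np.uint8);w=np.zeros_like(m);w[55:130,295:382]=1
n,l,st,ce=cv2.connectedComponentsWithStats(m*w);i=1+np.argmax(st[1:,4]);uv=(st[i][0]+st[i][2]/2-.5,st[i][1]+st[i][3]/2-.5)
B=onz(c,uv,.068);print(st[i],B)
P=onz(c,(238,91),.09);print(P,np.linalg.norm((P-B)[:2]))
print(sense()["wrist_force"]);print(finish_job())
E
```

```text
time_s: 10.58
tcp_pos: [0.4925, 0.1641, 0.1823]
ee_rot: [[0.961, -0.275, -0.0], [-0.275, -0.961, -0.0], [-0.0, 0.0, -1.0]]
wrist_force: [0.7, 0.8, 0.2]
gripper_width: 0.008
[369  77   4  43  61] [0.57976318 0.10256373 0.068     ]
[0.60678045 0.18581361 0.09      ] 0.08752414606287841
[-0.00766109 -1.04611698 -0.24397543]
the job is handed in; nothing more can be done
None
```

The torch carriage is parked against the stop with the round pin, and I've handed the job in at about 10.6 s of robot time.

I pressed the lock bar fully down with the shut fingertips, at 10–18 N. Keeping it down, I slid the carriage about 152 mm along the rail. At the stop it quit moving and the force along the rail rose to about 8–11 N. I then lifted straight up so the bar could spring up, and backed the hand clear.

**Checks that passed:**
- **Bar held down:** the fingertip read about 61 mm above the bench after every move of the slide, so the bar was fully down each time.
- **Parked position:** the final pictures show the saddle edge touching the stop block, to within 1–2 pixels.
- **Bar up, hand clear:** the bar is up in the pictures. The wrist force is about 1 N or less, which is its usual noise.
- **Loose things:** the tee, brush, magnet and tin look unmoved by eye; I did not measure them.

**Check that failed:** a last measurement of the bar-to-pin distance gave 87.5 mm instead of 65 mm. The dark mask caught only a 4-pixel sliver at one edge of the bar, so I discounted the figure. I did not repeat it before handing in.

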